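Load the film spool and gauge the feed's tension nip

TASK

Set up the film feed: lower the spool onto the upright spindle until it sits on the washer, without dropping it, and let go. Then take the feeler by its grip block and slide its blade straight in along the lower plate under the sprung shoe until it lifts the shoe a little and drags snugly, not forcing the shoe wide open. Finish while still gripping the feeler at that depth, and leave the timer, tweezers and petri dish where they are.

Things in the scene. Friction and masses are not known exactly. Their poses are not given: they have to be found in the camera images.
- feed: Film feed unit, fixed to the worktop: grey base plate 160 x 190 x 12 mm. Origin at the centre of its underside; z up; its x axis points from the mouth of the nip into the nip (away from the robot, give or take 0.25 rad). The spindle stands at x 0, y +60 mm; the nip (lower plate with a sprung shoe over it) has its centre line at y -55 mm.
- spindle_tip (a point): Top of the steel spindle: upright, 16 mm diameter, tapered at the top 8 mm; the tip is 67 mm above the washer on which the spool sits.
- seat (a point): Centre of the top face of the steel washer (38 mm across) at the foot of the spindle, 15 mm above the worktop, where the underside of the seated spool lies. The spool's centre is then 25 mm above this point.
- mouth (a point): Point on the lower plate's top face, on the nip's centre line, below the front end of the shoe's underside; 45 mm above the worktop. Axes as feed: x is the way in. The plate is level, 56 mm wide, from 30 mm before this point to 75 mm beyond it. With the blade flat on it, the tip first touches the shoe about 20 mm beyond this point; about 40 mm beyond is a good snug depth.
- shoe (a joint): Lift of the sprung shoe in m: 0 at rest, grows as the blade lifts it, hard stop at 0.009. It is pressed down by 1 N plus 1.5 N per mm of lift, so the blade's drag is roughly 1 to 8 N in snug use, more if the blade is also pressed down on the lower plate. Snug is about 0.001 to 0.003; above 0.005 it has been forced.
- shoe_front (a point): Front end of the underside of the shoe, the sprung upper plate of the nip, 56 mm wide, moving only up and down. Its underside clears the lower plate by 6 mm at the mouth (a wider flared lip reaches 11 mm before it) and slopes down 1 mm every 10 mm going in, so each further 10 mm of blade lifts it 1 mm. The nip's parts reach 47 mm above the lower plate.
- spool_center (a point): Centre of the spool of sealing film, an upright cylinder 54 mm across and 50 mm high, standing on the worktop, 0.12 kg, with a 22 mm bore right through along its z axis. This point is half-way up on the axis.
- feeler_grip (a point): Centre of the feeler's black grip block: 34 mm along x, 16 mm across (y), 52 mm high; this point is 26 mm above the feeler's flat underside. Axes: x along the blade towards the tip, z up. The block is at the rear of the blade; grip it across y. The feeler weighs 0.09 kg and starts lying flat on the worktop.
- feeler_tip (a point): Middle of the blade's tip end, on its underside: 107 mm along x from the grip block's centre and 26 mm below it. The steel blade is 18 mm wide, 4 mm thick and sticks out 90 mm from the block; its underside is flush with the block's.
- timer_by: Bystander timer, loose on the worktop, to be left alone; origin at the centre of its underside.
- tweezers_by: Bystander tweezers, loose on the worktop, to be left alone; origin at the centre of its underside.
- dish_by: Bystander petri dish, loose on the worktop, to be left alone; origin at the centre of its underside.
Mind the look-alikes: they are no part of the job. Several things look just like the part that bears spool_center: the one meant starts farthest to the robot's left.

How it is judged:
By the outcome, as a careful person would: the job done as asked, in the order asked, and still so for the second after the job is handed in, while the arm keeps its last pose, push and grip.
It also fails if it takes over 54 s, if anything falls off the work surface, if the arm or the gripper's body presses on something with over 40 N, if the wrist force passes 120 N, or if a joint passes its speed limit or range.

ROBOT

A 6-joint arm with a two-finger parallel gripper is mounted at the origin on a cart in front of the work surface, level with it; the furniture and walls round the work are solid. World frame = base frame: x ahead of the robot, y to its left, z up, the work surface at z = 0. Lengths are in mm, angles in rad, forces in N, time in s.
With the tool pointing down it reaches from about 350 to 775 mm from the base axis. Payload 7.3 kg.
Tool frame: the origin (TCP) lies between the finger pads; the fingertips stand 25 mm ahead of it and the grasp point (between the pads) lies 6 mm ahead of it; z points along the fingers, y is the line along which they close (so a half turn about z gives the same grasp; the last joint's range is limited). The gripper opens to 92 mm and grips with 3 to 60 N. Pads are 19 mm wide; open, the fingers measure 130 mm over their backs; the gripper's body (75 mm by 190 mm) begins 47 mm behind the grasp point.
Start: joints at [-1.418, 0.342, 1.524, -0, 1.275, -0.146], TCP at [154.568, -501.75, 230.441] pointing down, gripper open.
Joint ranges: [-2.53, 2.53], [-0.77, 2.02], [0.04, 2.7], [-1, 4.14], [0.28, 2.66], [-3.11, 3.11]. Speed limits (rad/s): [2.57, 2.57, 3.14, 3.14, 3.14, 3.14].

INTERFACE

Orientations are given as [roll, pitch, yaw] about the fixed x, y, z axes, in that order (R = Rz(yaw) Ry(pitch) Rx(roll)).
In Python, from plant import bot gives the robot as it stands.
- The arm moves only by the tool play_rows, never from a script. Its argument "commands" is a list of rows, each an object of numbers: "x", "y", "z": the shift along the tool's x, y, z in m; "twist": the turn about the tool's z in degrees. In form: [{"x": .., "y": .., "z": .., "twist": ..}, ...]. A call has exactly 8 rows; each row is the pose to reach, as a shift and turn from the pose commanded when the call began, along the tool's axes at that moment; what a row does not reach only later rows make up. A row lasts 1/10 s, in which the tool goes at most 50 mm and 8.59 degrees, less where a joint would pass 70% of its speed; a pose out of reach is approached as far as the arm can. A call with a gripper value outside its range is refused whole. "jaw" is the closure, from 0 (fully open) to 1 (shut), set as the call begins (left out, the last holds). The fingers move at their own pace and stop on an object; the grip force is fixed at half the most. Time passes only in rows, so rows that repeat a pose let the fingers close, or fill a call up. It gives the time, the measured TCP pose, the force, the opening and the grip force at its end, in the units of the state.
- bot.get_obs(): the state, without advancing time (a new reading comes with each control period).
- bot.capture(name): name is "side" or "top"; returns a dict with "pixels" (480x640x3 uint8, red, green, blue), "fx", "fy", "cx", "cy" (pixels), "k1" (the pictures are not rectified: a ray, as slopes to the right and down, at radius r is drawn at 1 + k1 r^2 times it, then the intrinsics apply), "eye" and "rotation" of the camera in the world. Camera axes: x right, y down, z forward; pixel columns grow to the right and rows downward; lengths in mm; the calibration is good to about 2 mm. A picture is of the moment at which its call begins. There is no depth.
- bot.close_job(): hands the job in; it is judged then, once.
The state is a dict: "time": time; "joint_positions": joint angles; "dq": joint speeds; "tau": joint torques, N m; "tool_pos": TCP position; "tcp_rot": TCP orientation; "contact_force": force on the tool from outside, world axes, zero at the start; "moment": the same for the moment, N m; "grip_width": finger opening in mm; "finger_force": force on a finger pad.
Only numpy, scipy, OpenCV 4.12 (cv2) and the standard library are available. Lean on these libraries where they do the work, as an engineer would, in place of code of your own. Each camera call takes 0.05 s, during which the arm holds its last target. There are 200 camera calls.

## Working session

There is one attempt and no reset: what is moved stays moved. The work goes in short steps, Python scripts to look and compute and a tool call to move; the robot and the scene stay as the last step left them, time stands still between calls to the robot, and variables do not carry over. Pictures are saved under pics/ and viewed, at most 10 in all, crops included, and the job is handed in when it is done.

Besides the shell and the picture viewer there is one more tool, called after "Call:" as name(argument=value, ...), one argument or row to a line, values as JSON. play_rows: Moves the arm, as the interface text tells. Its arguments: {"type":"object","properties":{"commands":{"type":"array"},"jaw":{"type":"number"}},"required":["commands"]}

```bash
mkdir -p pics; cat > h.py <<'E'
import numpy as np,cv2,pickle
from plant import bot
def cap(n):
    c=bot.capture(n); pickle.dump(c,open(n+'.pkl','wb')); return c
def K(c): return np.array([[c['fx'],0,c['cx']],[0,c['fy'],c['cy']],[0,0,1.]]),np.array([c['k1'],0,0,0,0.])
def ray(c,u,v):
    k,d=K(c); p=cv2.undistortPoints(np.array([[[u,v]]],float),k,d)[0,0]
    return np.array(c['eye']),np.array(c['rotation'])@np.array([p[0],p[1],1])
def onz(c,u,v,z):
    e,r=ray(c,u,v); return (e+r*(z-e[2])/r[2]).round(1)
def proj(c,P):
    R=np.array(c['rotation']); k,d=K(c); P=(np.atleast_2d(P).astype(float)-np.array(c['eye']))@R
    return cv2.projectPoints(P,np.zeros(3),np.zeros(3),k,d)[0][:,0].round(1)
def tri(a,pa,b,pb):
    e1,r1=ray(a,*pa);e2,r2=ray(b,*pb)
    s=np.linalg.lstsq(np.c_[r1,-r2],e2-e1,rcond=None)[0]; p,q=e1+s[0]*r1,e2+s[1]*r2
    return ((p+q)/2).round(1),np.linalg.norm(p-q).round(1)
def save(c,name,box=None,s=1):
    im=c['pixels'][:,:,::-1]
    if box: x,y,x2,y2=box; im=im[y:y2,x:x2]
    cv2.imwrite('pics/'+name,cv2.resize(np.ascontiguousarray(im),None,fx=s,fy=s,interpolation=cv2.INTER_CUBIC))
def load(n): return pickle.load(open(n+'.pkl','rb'))
E
python3 - <<'E'
from h import *
for n in('top','side'):
    c=cap(n); save(c,n+'0.png',None,1.25); print(n,c['eye'],np.array(c['rotation']).round(3).tolist(),c['fx'],c['k1'])
print(bot.get_obs())
E
```

```text
top [ 365.01096099  -50.92771312 1281.24185748] [-3.008, 0.016, -1.588] 492.0169554833766 0.04570169108218033
side [ 365.26702984 -803.50778916  665.40498523] [-2.21, -0.011, -0.207] 461.16411150710024 -0.050327755993645584
{'time': 0.1, 'joint_positions': array([-1.41800338e+00,  3.42642665e-01,  1.52487479e+00, -3.77564939e-06,
        1.27534559e+00, -1.45987094e-01]), 'dq': array([-2.36966204e-05, -1.14834292e-03, -9.51570328e-04,  1.21167880e-03,
       -6.47537887e-04,  1.49212820e-03]), 'tau': array([ 2.10809580e-03, -4.32003307e+01, -2.44694102e+01,  7.20893824e-02,
        5.25563769e-02, -4.20910692e-05]), 'tool_pos': array([ 154.51354279, -501.4126804 ,  229.83612293]), 'tcp_rot': array([-3.14033525e+00, -1.81229826e-04,  2.98781025e-01]), 'contact_force': array([-0.01376853, -0.11353372,  0.16732678]), 'moment': array([-0.01841387, -0.01454216,  0.00868112]), 'finger_force': 0.0, 'grip_width': 91.73857457832204}
```

View pics/top0.png

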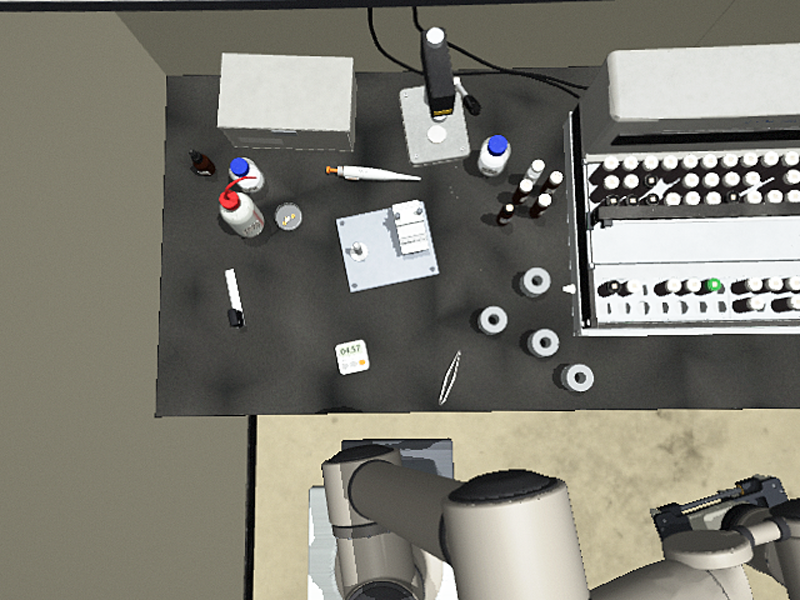

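View pics/side0.png

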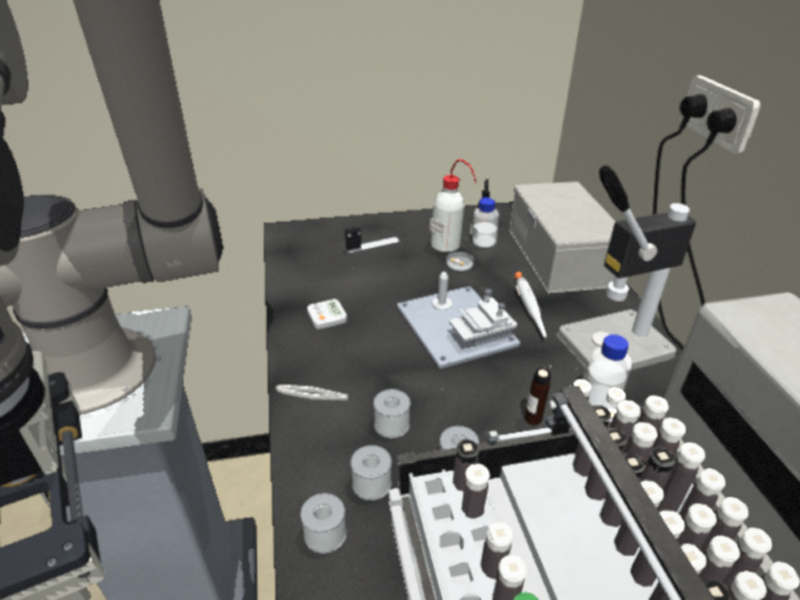

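The top view shows four look-alike spools at (scaled px) (492,320), (537,282), (543,342) and (578,377). The robot's left is image left, so I choose (492,320). The feeler's block is at (236,318) with its blade pointing up, and the feed is at (388,245). Next I check these in crops.

```bash
cat > fix.py <<'E'
s=open('h.py').read()
s=s.replace("    c=bot.capture(n); pickle","    c=bot.capture(n); c['rotation']=Rotation.from_euler('xyz',c['rotation']).as_matrix(); pickle").replace("from plant","from scipy.spatial.transform import Rotation\nfrom plant")
open('h.py','w').write(s)
E
python3 fix.py; python3 - <<'E'
from h import *
t=cap('top');s=cap('side')
a=t['pixels'][150:280,260:445,::-1]; b=t['pixels'][205:270,170:205,::-1]
save(s,'s1.png',(300,200,460,340),5)
A=cv2.resize(np.ascontiguousarray(a),None,fx=4,fy=4,interpolation=cv2.INTER_CUBIC); cv2.imwrite('pics/t1.png',A)
print(onz(t,394,256,50), onz(t,189,254,0))
# spool search: circle bore colour
E
```

```text
[ 475.  -216.8   50. ] [494.6 311.8   0. ]
```

View pics/t1.png

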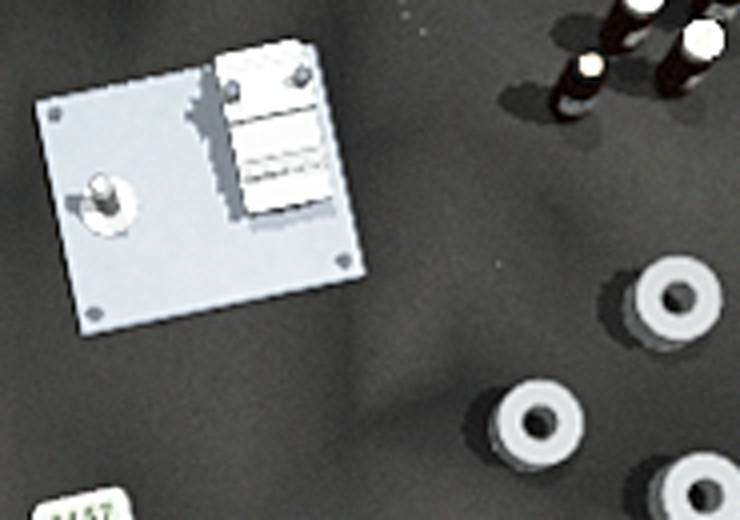

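View pics/s1.png

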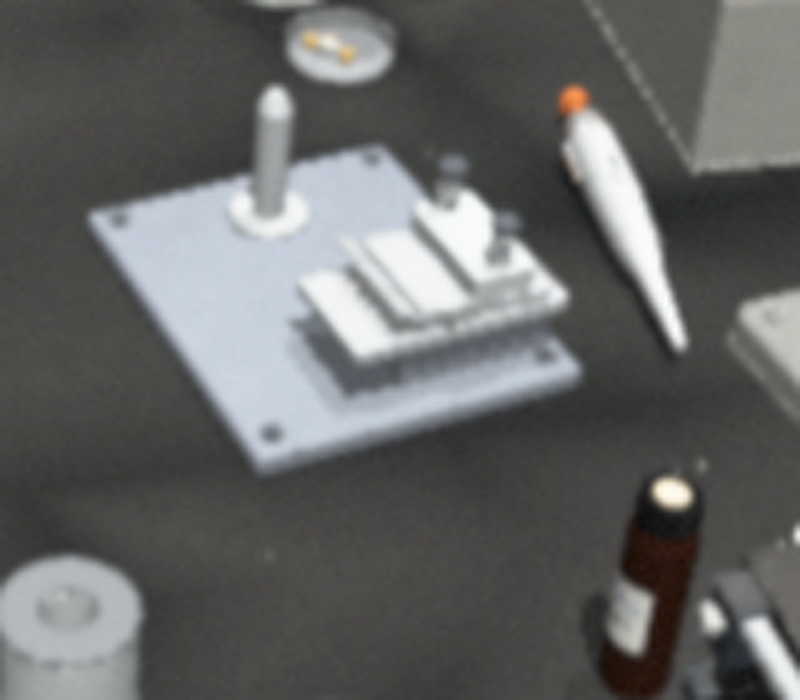

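The top crop shows the plate corners at (37,101), (318,42), (365,273), (82,335), the washer at (108,205) and the spindle tip at (97,180). The chosen spool is centred at (541,425), clearly left of the other three. The side crop shows the tip at (276,90), the washer at (270,213) and the lower plate's front corners at (300,280) and (357,361).

```bash
python3 - <<'E'
from h import *
from scipy.optimize import least_squares
t=load('top');s=load('side')
T=lambda p:(np.array(p,float)+.5)/4-.5+[260,150]
S=lambda p:(np.array(p,float)+.5)/5-.5+[300,200]
L=[[80,95,12],[80,-95,12],[-80,-95,12],[-80,95,12],[0,60,15],[0,60,82]]
tp=T([[37,101],[318,42],[365,273],[82,335],[108,205],[97,180]])
sl=[[80,95,12],[-80,95,12],[-80,-95,12],[0,60,15],[0,60,82]]
sp=S([[382,146],[90,215],[262,470],[270,213],[276,88]])
def W(q,P):
    c,n=np.cos(q[2]),np.sin(q[2]); P=np.array(P,float); return np.c_[q[0]+c*P[:,0]-n*P[:,1],q[1]+n*P[:,0]+c*P[:,1],P[:,2]]
ft=lambda q:(proj(t,W(q,L))-tp).ravel()
fs=lambda q:(proj(s,W(q,sl))-sp).ravel()
for n,f in(('t',ft),('s',fs),('both',lambda q:np.r_[ft(q),fs(q)])):
    r=least_squares(f,[600,0,.1],diff_step=1e-3,x_scale=[100,100,.1]); q=r.x;print(n,q.round(3),r.fun.round(1))
    print(' spindle',W(q,[[0,60,82]]))
c,n=np.cos(q[2]),np.sin(q[2])
print('feed front plate pts -> candidate', [onz(s,*S(p),45) for p in([300,280],[357,361])],[onz(t,*T(p),45) for p in([243,214],[335,200])])
for p in([300,280],[357,361]):
    w=onz(s,*S(p),45)[:2]-q[:2]; print('local',c*w[0]+n*w[1],-n*w[0]+c*w[1])
print('spool',onz(t,*T([541,425]),50),onz(s,*S([70,607]),50),tri(t,T([541,425]),s,S([70,607])))
save(t,'f.png',(165,200,215,275),8); 
a=cv2.resize(np.ascontiguousarray(t['pixels'][205:270,170:205,::-1]),None,fx=8,fy=8,interpolation=cv2.INTER_CUBIC)
b=cv2.resize(np.ascontiguousarray(s['pixels'][170:210,265:330,::-1]),None,fx=8,fy=8,interpolation=cv2.INTER_CUBIC)
C=np.zeros((520,800,3),np.uint8);C[:520,:280]=a;C[:320,280:800]=b;cv2.imwrite('pics/f.png',C)
E
```

```text
t [6.38647e+02 1.37390e+01 9.40000e-02] [ -5.7  -3.4  -4.7   3.4  -9.5   4.8 -11.1  -2.5  -7.4  -1.7  -7.4  -0.9]
 spindle [[633.02618435  73.47481764  82.        ]]
s [6.39615e+02 0.00000e+00 1.07000e-01] [ 3.5 -0.8  1.3 -3.7 -5.9 -4.5  1.3 -1.9  1.6 -0.3]
 spindle [[633.21602381  59.65780322  82.        ]]
both [6.38806e+02 0.00000e+00 1.00000e-01] [-0.7 -3.3  0.3  3.  -4.1  4.4 -5.6 -2.5 -2.1 -1.7 -1.8 -0.9  3.5 -0.7
  1.1 -3.9 -6.7 -4.6  1.2 -1.9  1.5 -0.3]
 spindle [[632.81298795  59.69994137  82.        ]]
feed front plate pts -> candidate [array([616. , -37.7,  45. ]), array([624.6, -96.1,  45. ])] [array([614.4, -34.8,  45. ]), array([622.4, -93.8,  45. ])]
local -26.457666260679254 -35.23348695927123
local -23.73393860162617 -94.20043793724965
spool [ 475.3 -219.    50. ] [ 478.3 -217.1   50. ] (array([ 476.5, -218.9,   51.9]), np.float64(2.8))
```

View pics/f.png

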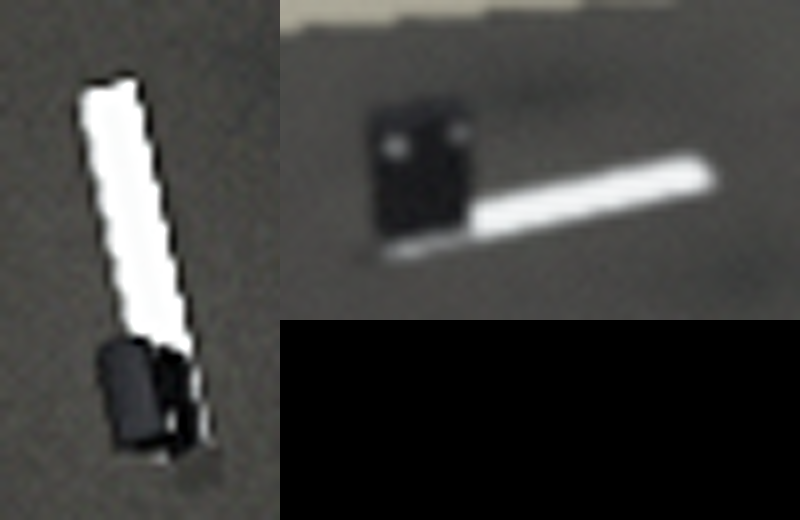

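The feeler crop shows the blade tip at about (108,87) in the top part and (706,170) in the side part. The block's top face is centred at about (132,395) in the top part.

```bash
sed -i 's/\[:,0\].round(1)/[:,0]/' h.py; python3 - <<'E'
from h import *
from scipy.optimize import least_squares
t=load('top');s=load('side')
T=lambda p:(np.array(p,float)+.5)/4-.5+[260,150]
S=lambda p:(np.array(p,float)+.5)/5-.5+[300,200]
L=[[80,95,12],[80,-95,12],[-80,-95,12],[-80,95,12],[0,60,15],[0,60,82]]
tp=T([[37,101],[318,42],[365,273],[82,335],[108,205],[97,180]])
sl=[[80,95,12],[-80,95,12],[-80,-95,12],[0,60,15],[0,60,82],[0,-83,45],[0,-27,45]]
sl=sl[:5]
sp=S([[382,146],[90,215],[262,470],[270,213],[276,88]])
def W(q,P):
    c,n=np.cos(q[2]),np.sin(q[2]); P=np.array(P,float); return np.c_[q[0]+c*P[:,0]-n*P[:,1],q[1]+n*P[:,0]+c*P[:,1],P[:,2]]
ft=lambda q:(proj(t,W(q,L))-tp).ravel()
fs=lambda q:(proj(s,W(q,sl))-sp).ravel()
for n,f in(('t',ft),('s',fs),('both',lambda q:np.r_[ft(q),fs(q)])):
    r=least_squares(f,[600,10,.1],x_scale=[100,100,.1]); q=r.x;print(n,q.round(3),r.fun.round(1))
    print(' spindle',W(q,[[0,60,82]]).round(1))
    c,n=np.cos(q[2]),np.sin(q[2])
    for p in(onz(s,*S([300,280]),45),onz(s,*S([357,361]),45),onz(t,*T([243,214]),45),onz(t,*T([335,200]),45)):
        w=p[:2]-q[:2]; print(' platefront',p,'local',c*w[0]+n*w[1],-n*w[0]+c*w[1])
F=lambda p:(np.array(p,float)+.5)/8-.5+[170,205]
G=lambda p:(np.array(p,float)+.5-[280,0])/8-.5+[265,170]
print('tip',onz(t,*F([108,87]),4),onz(s,*G([706,170]),4))
print('block top',onz(t,*F([132,395]),52),'side top 4 mid',onz(s,*G([420,104]),52), 'foot front',onz(s,*G([470,238]),0))
for n,d in(('timer',(352,357)),('tw1',(458,352)),('tw2',(442,402)),('dish',(288,216))): print(n,onz(t,d[0]/1.25,d[1]/1.25,8))
E
```

```text
t [ 6.40024e+02 -5.85100e+00  1.87000e-01] [-0.6 -0.4 -0.6 -0.   0.3  0.5 -0.3 -0.3  0.4 -0.3  0.8  0.5]
 spindle [[628.9  53.1  82. ]]
 platefront [616.  -37.7  45. ] local -29.515464136191977 -26.839262638508636
 platefront [624.6 -96.1  45. ] local -31.89810887587531 -85.82098017915388
 platefront [614.4 -34.8  45. ] local -30.54973506785644 -23.692791020979875
 platefront [622.4 -93.8  45. ] local -33.6332678695844 -83.15279291688186
s [ 6.39794e+02 -6.56500e+00  1.97000e-01] [ 0.  -0.3 -0.4  0.2 -0.  -1.3  0.1  0.1  0.3  1.6]
 spindle [[628.1  52.3  82. ]]
 platefront [616.  -37.7  45. ] local -29.416103942524888 -25.888907175464986
 platefront [624.6 -96.1  45. ] local -32.38605333292682 -84.84396972838279
 platefront [614.4 -34.8  45. ] local -30.418986592790787 -22.732290887444574
 platefront [622.4 -93.8  45. ] local -34.0945527115836 -82.15863364641287
both [ 6.39935e+02 -6.05600e+00  1.91000e-01] [-0.6 -0.2 -0.7 -0.1  0.5  0.3 -0.  -0.2  0.5 -0.1  1.   0.7  0.3 -0.3
 -0.3 -0.1 -0.3 -1.5  0.2 -0.1  0.5  1.5]
 spindle [[628.5  52.8  82. ]]
 platefront [616.  -37.7  45. ] local -29.516660147849795 -26.51344964917002
 platefront [624.6 -96.1  45. ] local -32.18149906710691 -85.48309127547135
 platefront [614.4 -34.8  45. ] local -30.535863696260297 -23.362065171371803
 platefront [622.4 -93.8  45. ] local -33.90387119548963 -82.80663200035235
tip [596.6 328.2   4. ] [596.2 328.8   4. ]
block top [489.6 304.5  52. ] side top 4 mid [492.3 309.3  52. ] foot front [507.1 304.4   0. ]
timer [407.5  69.2   8. ]
tw1 [ 414.  -149.3    8. ]
tw2 [ 313.3 -113.7    8. ]
dish [708.5 203.5   8. ]
```

```bash
cat >> h.py <<'E'
def go(x,y,z,yaw=None):
    o=bot.get_obs(); R=Rotation.from_euler('xyz',o['tcp_rot'])
    d=R.inv().apply(np.array([x,y,z])-o['tool_pos'])/1000
    print('t',round(o['time'],2),'pos',o['tool_pos'].round(1),'rot',o['tcp_rot'].round(4),'F',o['contact_force'].round(1),'q',o['joint_positions'].round(2),'w',round(o['grip_width'],1))
    print('shift',d.round(4),'twist',None if yaw is None else np.degrees(o['tcp_rot'][2]-yaw).round(2))
E
python3 -c "
from h import *
go(476.5,-218.5,130,.19)"
```

```text
t 0.2 pos [ 154.5 -501.5  230. ] rot [-3.1408e+00 -1.0000e-04  2.9880e-01] F [-0.4 -0.7  0.6] q [-1.42  0.34  1.52  0.    1.28 -0.15] w 92.0
shift [ 0.391  -0.1756  0.1002] twist 6.23
```

Call:
play_rows(
  commands=[
    {"x":0.03,"y":-0.013,"z":0,"twist":1},
    {"x":0.07,"y":-0.031,"z":0,"twist":2},
    {"x":0.11,"y":-0.049,"z":0,"twist":3},
    {"x":0.15,"y":-0.067,"z":0,"twist":4},
    {"x":0.19,"y":-0.085,"z":0,"twist":5},
    {"x":0.23,"y":-0.103,"z":0,"twist":6.2},
    {"x":0.26,"y":-0.117,"z":0,"twist":6.2},
    {"x":0.28,"y":-0.126,"z":0,"twist":6.2},
  ],
  jaw=0,
)

```text
time: 1.0
tool_pos: [386.5, -297.0, 230.4]
tcp_rot: [-3.141, -0.0, 0.192]
contact_force: [-0.2, 0.3, 0.3]
grip_width: 91.9
finger_force: 0.0
```

```bash
python3 -c "
from h import *
go(476.5,-218.5,130,.19)"
```

```text
t 1.0 pos [ 386.5 -297.   230.4] rot [-3.1413e+00 -2.0000e-04  1.9250e-01] F [-0.2  0.3  0.3] q [-0.81  0.27  1.62  0.    1.25  0.57] w 91.9
shift [ 0.1033 -0.0598  0.1004] twist 0.14
```

Call:
play_rows(
  commands=[
    {"x":0.025,"y":-0.015,"z":0.0},
    {"x":0.055,"y":-0.032,"z":0},
    {"x":0.085,"y":-0.049,"z":0.01},
    {"x":0.1,"y":-0.058,"z":0.04},
    {"x":0.1033,"y":-0.0598,"z":0.075},
    {"x":0.1033,"y":-0.0598,"z":0.1},
    {"x":0.1033,"y":-0.0598,"z":0.12},
    {"x":0.1033,"y":-0.0598,"z":0.12},
  ],
)

```text
invalid input at $.commands[0]: expected keys x, y, z, twist
```

Call:
play_rows(
  commands=[
    {"z":0.015},
    {"z":0.03},
    {"z":0.045},
    {"z":0.055},
    {"z":0.062},
    {"z":0.066},
    {"z":0.066},
    {"z":0.066},
  ],
)

```text
invalid input at $.commands[0]: expected keys x, y, z, twist
```

Call:
play_rows(
  commands=[
    {"z":0},
    {"z":0},
    {"z":0},
    {"z":0},
    {"z":0},
    {"z":0},
    {"z":0},
    {"z":0},
  ],
  jaw=1,
)

```text
invalid input at $.commands[0]: expected keys x, y, z, twist
```

```bash
python3 -c "
from h import *
go(628.5,52.8,150,.19)
t=cap('top');s=cap('side');print(proj(t,[476.5,-218.5,50]),proj(s,[476.5,-218.5,50]))
b=cv2.resize(np.ascontiguousarray(s['pixels'][250:370,240:440,::-1]),None,fx=4,fy=4,interpolation=cv2.INTER_CUBIC)
cv2.imwrite('pics/g.png',b)"
```

```text
t 1.0 pos [ 386.5 -297.   230.4] rot [-3.1413e+00 -2.0000e-04  1.9250e-01] F [-0.2  0.3  0.3] q [-0.81  0.27  1.62  0.    1.25  0.57] w 91.9
shift [ 0.3044 -0.297   0.0805] twist 0.14
[[394.64461054 255.39271374]] [[312.80105678 321.66369116]]
```

View pics/g.png

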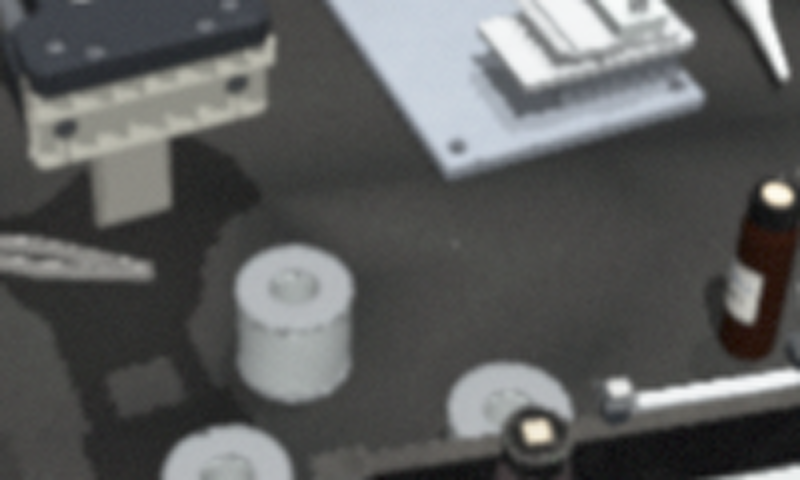

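The rows were refused because every key is needed, so nothing moved. The crop shows the spool top at (295,288), matching the prediction of (292,287).

Call:
play_rows(
  commands=[
    {"x":0.025,"y":-0.015,"z":0.0,"twist":0},
    {"x":0.055,"y":-0.032,"z":0,"twist":0},
    {"x":0.085,"y":-0.049,"z":0.01,"twist":0},
    {"x":0.1,"y":-0.058,"z":0.04,"twist":0},
    {"x":0.1033,"y":-0.0598,"z":0.075,"twist":0},
    {"x":0.1033,"y":-0.0598,"z":0.1,"twist":0},
    {"x":0.1033,"y":-0.0598,"z":0.12,"twist":0},
    {"x":0.1033,"y":-0.0598,"z":0.12,"twist":0},
  ],
)

```text
time: 1.9
tool_pos: [473.1, -220.3, 107.7]
tcp_rot: [-3.138, 0.005, 0.19]
contact_force: [-0.0, 0.3, 0.2]
grip_width: 91.7
finger_force: 0.0
```

Call:
play_rows(
  commands=[
    {"x":0,"y":0,"z":0.015,"twist":0},
    {"x":0,"y":0,"z":0.03,"twist":0},
    {"x":0,"y":0,"z":0.045,"twist":0},
    {"x":0,"y":0,"z":0.055,"twist":0},
    {"x":0,"y":0,"z":0.062,"twist":0},
    {"x":0,"y":0,"z":0.066,"twist":0},
    {"x":0,"y":0,"z":0.066,"twist":0},
    {"x":0,"y":0,"z":0.066,"twist":0},
  ],
)

```text
time: 2.7
tool_pos: [475.4, -220.9, 44.9]
tcp_rot: [3.141, -0.001, 0.191]
contact_force: [-0.5, 0.1, -0.4]
grip_width: 91.6
finger_force: 0.0
```

Call:
play_rows(
  commands=[
    {"x":0,"y":0,"z":0,"twist":0},
    {"x":0,"y":0,"z":0,"twist":0},
    {"x":0,"y":0,"z":0,"twist":0},
    {"x":0,"y":0,"z":0,"twist":0},
    {"x":0,"y":0,"z":0,"twist":0},
    {"x":0,"y":0,"z":0,"twist":0},
    {"x":0,"y":0,"z":0,"twist":0},
    {"x":0,"y":0,"z":0,"twist":0},
  ],
  jaw=1,
)

```text
time: 3.5
tool_pos: [475.1, -220.5, 44.5]
tcp_rot: [-3.142, 0.0, 0.191]
contact_force: [0.3, 1.2, 1.6]
grip_width: 52.1
finger_force: 30.0
```

```bash
python3 -c "
from h import *
go(628.5,52.8,150,.19)"
```

```text
t 3.5 pos [ 475.1 -220.5   44.5] rot [-3.1415e+00  1.0000e-04  1.9060e-01] F [0.3 1.2 1.6] q [-0.58  0.56  1.75 -0.    0.83  0.8 ] w 52.1
shift [ 0.2024 -0.2393 -0.1056] twist 0.04
```

Call:
play_rows(
  commands=[
    {"x":0,"y":0,"z":-0.01,"twist":0},
    {"x":0,"y":0,"z":-0.03,"twist":0},
    {"x":0,"y":0,"z":-0.055,"twist":0},
    {"x":0,"y":0,"z":-0.08,"twist":0},
    {"x":0,"y":0,"z":-0.1,"twist":0},
    {"x":0,"y":0,"z":-0.11,"twist":0},
    {"x":0.01,"y":-0.012,"z":-0.11,"twist":0},
    {"x":0.025,"y":-0.03,"z":-0.11,"twist":0},
  ],
)

```text
time: 4.3
tool_pos: [493.9, -186.9, 154.8]
tcp_rot: [3.141, -0.0, 0.189]
contact_force: [-0.4, -0.4, -1.8]
grip_width: 52.5
finger_force: 30.0
```

Call:
play_rows(
  commands=[
    {"x":0.02,"y":-0.024,"z":0,"twist":0},
    {"x":0.043,"y":-0.05,"z":0,"twist":0},
    {"x":0.066,"y":-0.078,"z":0,"twist":0},
    {"x":0.09,"y":-0.106,"z":0,"twist":0},
    {"x":0.113,"y":-0.134,"z":0,"twist":0},
    {"x":0.136,"y":-0.16,"z":0,"twist":0},
    {"x":0.155,"y":-0.183,"z":0,"twist":0},
    {"x":0.165,"y":-0.195,"z":0,"twist":0},
  ],
)

```text
time: 5.1
tool_pos: [619.6, 38.5, 153.8]
tcp_rot: [-3.141, 0.001, 0.193]
contact_force: [0.4, -0.9, -0.7]
grip_width: 52.0
finger_force: 30.0
```

Call:
play_rows(
  commands=[
    {"x":0.005,"y":-0.006,"z":0,"twist":0},
    {"x":0.01,"y":-0.012,"z":0,"twist":0},
    {"x":0.0124,"y":-0.0143,"z":0,"twist":0},
    {"x":0.0124,"y":-0.0143,"z":0,"twist":0},
    {"x":0.0124,"y":-0.0143,"z":0,"twist":0},
    {"x":0.0124,"y":-0.0143,"z":0,"twist":0},
    {"x":0.0124,"y":-0.0143,"z":0,"twist":0},
    {"x":0.0124,"y":-0.0143,"z":0,"twist":0},
  ],
)

```text
time: 5.9
tool_pos: [628.5, 52.4, 154.5]
tcp_rot: [3.141, -0.0, 0.19]
contact_force: [0.5, -0.7, -0.4]
grip_width: 52.3
finger_force: 30.0
```

```bash
python3 -c "
from h import *
go(628.5,52.8,150,.19)
t=cap('top');s=cap('side')
save(s,'h.png',(280,140,440,260),5)"
```

```text
t 5.9 pos [628.5  52.4 154.5] rot [ 3.1415 -0.      0.1903] F [ 0.5 -0.7 -0.4] q [-0.04  0.6   1.32 -0.    1.22  1.34] w 52.3
shift [ 0.0001 -0.0004  0.0045] twist 0.01
```

View pics/h.png

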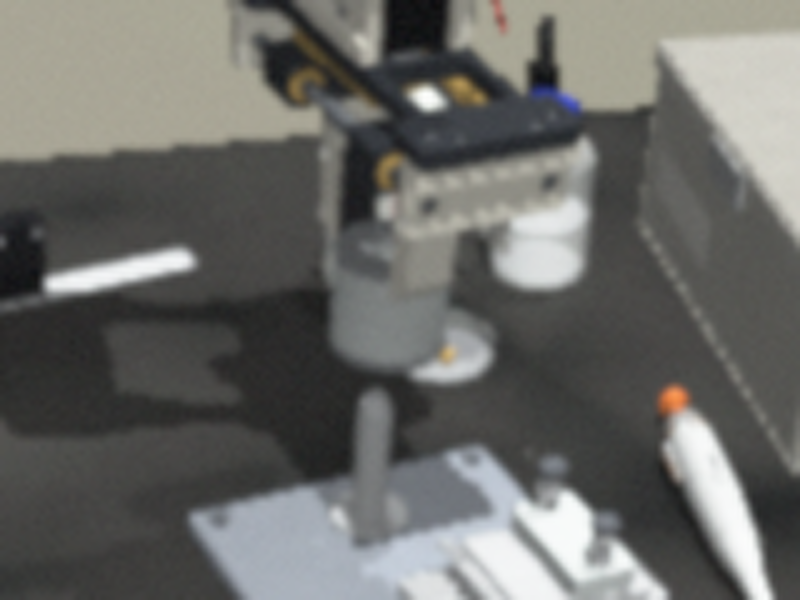

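The side picture shows the held spool with edges at 330 and 448 (lowest point y≈370) above the spindle tip at (375,388). I compare this with the projected model.

```bash
python3 -c "
from h import *
s=load('side')
C=lambda p:(p-[280,140]+.5)*5-.5
a=np.linspace(0,6.283,73)
for x,y in((628.5,52.4),(633.5,52.4),(628.5,57.4)):
    c=lambda z,r=27:np.c_[x+r*np.cos(a),y+r*np.sin(a),z+0*a]
    b=C(proj(s,c(110.5)))
    print('spool bot L,R,low',b[:,0].min().round(1),b[:,0].max().round(1),b[:,1].max().round(1))
    k=np.r_[C(proj(s,c(82,3))),];m=C(proj(s,c(50,8)))
    print(' tip',C(proj(s,[x,y,82])),k[:,1].min(),'shaft z50 L,R',m[:,0].min(),m[:,0].max(),m[:,1].mean())
t=load('top')
save(t,'k.png',(250,130,350,230),6)
"
```

```text
spool bot L,R,low 322.4 441.3 375.7
 tip [[378.47610787 396.0123636 ]] 392.45450302342533 shaft z50 L,R 357.84826596745927 391.91073471126015 453.0478842871393
spool bot L,R,low 333.0 451.8 374.5
 tip [[388.92637992 394.89411702]] 391.34176972861025 shaft z50 L,R 368.13140942024245 402.1692249522671 451.9017991234781
spool bot L,R,low 319.7 438.2 369.7
 tip [[375.65940463 390.1963229 ]] 386.66468729812874 shaft z50 L,R 355.15649777134865 389.0951989569136 447.1265890186607
```

View pics/k.png

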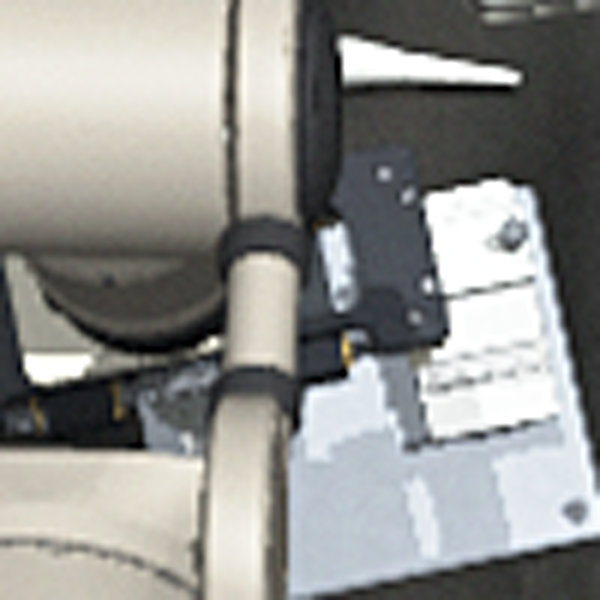

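```bash
python3 -c "
from h import *
s=load('side'); g=cv2.cvtColor(s['pixels'],cv2.COLOR_RGB2GRAY).astype(int)
print(' spool cols 342..374');
for r in (206,208,210): print(r,g[r,342:375].tolist())
print('shaft cols 346..366')
for r in range(214,240,3): print(r,g[r,346:366].tolist())
"
```

```text
spool cols 342..374
206 [40, 40, 44, 60, 88, 108, 116, 119, 122, 124, 127, 127, 131, 131, 128, 129, 130, 127, 128, 127, 126, 125, 123, 120, 119, 118, 127, 148, 161, 161, 156, 149, 136]
208 [42, 44, 42, 55, 80, 103, 114, 118, 122, 125, 126, 129, 130, 130, 130, 130, 130, 129, 128, 128, 126, 124, 122, 119, 115, 113, 121, 147, 168, 168, 167, 168, 167]
210 [44, 40, 43, 45, 55, 73, 89, 103, 113, 119, 125, 126, 128, 128, 130, 130, 131, 131, 130, 128, 125, 121, 122, 116, 112, 116, 139, 173, 182, 173, 170, 169, 171]
shaft cols 346..366
214 [40, 42, 44, 42, 44, 46, 51, 54, 60, 63, 68, 72, 72, 71, 76, 95, 127, 161, 180, 192]
217 [40, 43, 40, 43, 39, 41, 47, 56, 67, 71, 63, 46, 42, 40, 42, 42, 48, 60, 69, 73]
220 [40, 44, 42, 41, 43, 69, 112, 127, 128, 130, 120, 99, 68, 47, 43, 42, 42, 45, 45, 52]
223 [40, 38, 40, 40, 50, 80, 107, 121, 128, 130, 124, 113, 83, 52, 42, 41, 47, 49, 53, 57]
226 [39, 36, 37, 38, 55, 88, 108, 121, 125, 124, 119, 102, 72, 51, 56, 65, 66, 68, 68, 69]
229 [37, 36, 37, 40, 57, 90, 113, 120, 123, 122, 118, 94, 64, 43, 40, 44, 56, 64, 66, 66]
232 [37, 34, 33, 40, 59, 91, 113, 121, 121, 122, 114, 90, 71, 69, 80, 86, 88, 93, 105, 109]
235 [61, 75, 83, 87, 92, 103, 115, 121, 122, 122, 117, 112, 113, 116, 116, 118, 118, 117, 115, 117]
238 [118, 121, 128, 129, 122, 116, 117, 121, 122, 118, 117, 123, 128, 123, 119, 116, 117, 116, 116, 113]
```

The spool sits about 3.5 mm too far in +x relative to the spindle. I correct by 3 mm and lower it to just above the tip, then recheck numerically.

Call:
play_rows(
  commands=[
    {"x":-0.001,"y":-0.0005,"z":0,"twist":0},
    {"x":-0.003,"y":-0.0009,"z":0.004,"twist":0},
    {"x":-0.003,"y":-0.0009,"z":0.01,"twist":0},
    {"x":-0.003,"y":-0.0009,"z":0.016,"twist":0},
    {"x":-0.003,"y":-0.0009,"z":0.021,"twist":0},
    {"x":-0.003,"y":-0.0009,"z":0.024,"twist":0},
    {"x":-0.003,"y":-0.0009,"z":0.024,"twist":0},
    {"x":-0.003,"y":-0.0009,"z":0.024,"twist":0},
  ],
)

```text
time: 6.8
tool_pos: [625.5, 53.0, 130.4]
tcp_rot: [3.141, -0.0, 0.191]
contact_force: [-0.2, 0.5, -1.8]
grip_width: 52.1
finger_force: 30.0
```

```bash
python3 -c "
from h import *
go(625.5,52.8,130.5,.19)
s=cap('side');g=cv2.cvtColor(s['pixels'],cv2.COLOR_RGB2GRAY).astype(int)
for r in (212,215,218,220): print(r,g[r,338:375].tolist())
print('sh')
for r in (224,227,230): print(r,g[r,346:366].tolist())
print('col',g[205:232,354].tolist())
C=lambda p:p
a=np.linspace(0,6.283,73)
x,y=625.5,52.4;c=lambda z,r=27:np.c_[x+r*np.cos(a),y+r*np.sin(a),z+0*a]
for z in(86.5,100):
  b=proj(s,c(z));print(b[:,0].min(),b[:,0].max(),b[:,1].mean(),b[:,1].max())
x=628.5
b=proj(s,c(55,8));print(b[:,0].min(),b[:,0].max(),b[:,1].mean())
"
```

```text
t 6.8 pos [625.5  53.  130.4] rot [ 3.1415 -0.      0.1906] F [-0.2  0.5 -1.8] q [-0.04  0.62  1.36 -0.    1.17  1.34] w 52.1
shift [-0.0001  0.0001 -0.0001] twist 0.03
212 [41, 43, 42, 42, 43, 52, 76, 99, 111, 116, 117, 122, 123, 123, 126, 128, 129, 127, 127, 128, 128, 126, 127, 124, 124, 124, 121, 119, 126, 150, 164, 170, 181, 192, 196, 195, 197]
215 [44, 41, 43, 42, 42, 58, 87, 109, 114, 120, 122, 125, 125, 128, 128, 128, 129, 127, 128, 127, 127, 127, 126, 124, 122, 119, 120, 118, 133, 164, 184, 186, 184, 177, 165, 151, 134]
218 [42, 43, 42, 42, 41, 47, 64, 86, 103, 114, 121, 123, 127, 129, 129, 130, 131, 132, 128, 129, 129, 126, 124, 124, 122, 118, 115, 109, 94, 78, 71, 69, 70, 71, 69, 70, 69]
220 [42, 44, 40, 40, 43, 41, 43, 55, 69, 85, 94, 106, 114, 118, 125, 126, 128, 128, 127, 127, 126, 126, 118, 114, 113, 108, 96, 86, 77, 74, 73, 73, 71, 73, 73, 74, 72]
sh
224 [42, 39, 37, 40, 51, 84, 105, 113, 118, 119, 116, 107, 79, 53, 45, 43, 44, 42, 48, 58]
227 [37, 37, 35, 39, 54, 87, 111, 117, 124, 122, 119, 100, 70, 51, 57, 62, 65, 65, 66, 67]
230 [36, 35, 36, 39, 57, 89, 110, 121, 124, 123, 115, 93, 59, 48, 50, 57, 61, 67, 67, 68]
col [103, 120, 126, 127, 125, 127, 128, 129, 127, 128, 129, 130, 131, 131, 130, 128, 115, 101, 104, 118, 124, 123, 124, 124, 123, 124, 122]
342.4120692933287 365.88313386183836 217.34881950819104 223.84115535921904
342.6260896041565 366.2752307043469 212.38863894556707 218.82637284500854
351.2712455501203 358.1024859012776 228.45365741516588
```

Call:
play_rows(
  commands=[
    {"x":0,"y":0,"z":0.002,"twist":0},
    {"x":0,"y":0,"z":0.004,"twist":0},
    {"x":0,"y":0,"z":0.006,"twist":0},
    {"x":0,"y":0,"z":0.008,"twist":0},
    {"x":0,"y":0,"z":0.01,"twist":0},
    {"x":0,"y":0,"z":0.012,"twist":0},
    {"x":0,"y":0,"z":0.014,"twist":0},
    {"x":0,"y":0,"z":0.016,"twist":0},
  ],
)

```text
time: 7.65
tool_pos: [625.4, 53.0, 114.2]
tcp_rot: [3.142, 0.0, 0.191]
contact_force: [0.6, -0.1, -1.6]
grip_width: 51.7
finger_force: 30.0
```

```bash
python3 -c "
from h import *
go(625.5,53,62,.19)"
```

```text
t 7.65 pos [625.4  53.  114.2] rot [3.1415e+00 1.0000e-04 1.9060e-01] F [ 0.6 -0.1 -1.6] q [-0.04  0.63  1.38 -0.    1.13  1.34] w 51.7
shift [ 0.0001 -0.      0.0522] twist 0.03
```

No contact forces, so the spool is on the spindle. I continue down, slowing at the end.

Call:
play_rows(
  commands=[
    {"x":0,"y":0,"z":0.005,"twist":0},
    {"x":0,"y":0,"z":0.012,"twist":0},
    {"x":0,"y":0,"z":0.02,"twist":0},
    {"x":0,"y":0,"z":0.028,"twist":0},
    {"x":0,"y":0,"z":0.036,"twist":0},
    {"x":0,"y":0,"z":0.043,"twist":0},
    {"x":0,"y":0,"z":0.048,"twist":0},
    {"x":0,"y":0,"z":0.05,"twist":0},
  ],
)

```text
time: 8.45
tool_pos: [625.2, 53.0, 63.6]
tcp_rot: [-3.141, 0.001, 0.191]
contact_force: [0.5, -0.1, -0.7]
grip_width: 52.1
finger_force: 30.0
```

Call:
play_rows(
  commands=[
    {"x":0,"y":0,"z":0.0005,"twist":0},
    {"x":0,"y":0,"z":0.001,"twist":0},
    {"x":0,"y":0,"z":0.0015,"twist":0},
    {"x":0,"y":0,"z":0.002,"twist":0},
    {"x":0,"y":0,"z":0.0025,"twist":0},
    {"x":0,"y":0,"z":0.003,"twist":0},
    {"x":0,"y":0,"z":0.003,"twist":0},
    {"x":0,"y":0,"z":0.003,"twist":0},
  ],
)

```text
time: 9.25
tool_pos: [625.5, 53.0, 61.4]
tcp_rot: [3.141, -0.0, 0.191]
contact_force: [1.2, 0.3, -1.2]
grip_width: 52.0
finger_force: 30.0
```

Call:
play_rows(
  commands=[
    {"x":0,"y":0,"z":0.0004,"twist":0},
    {"x":0,"y":0,"z":0.0008,"twist":0},
    {"x":0,"y":0,"z":0.001,"twist":0},
    {"x":0,"y":0,"z":0.001,"twist":0},
    {"x":0,"y":0,"z":0.001,"twist":0},
    {"x":0,"y":0,"z":0.001,"twist":0},
    {"x":0,"y":0,"z":0.001,"twist":0},
    {"x":0,"y":0,"z":0.001,"twist":0},
  ],
)

```text
time: 10.05
tool_pos: [625.5, 53.0, 60.4]
tcp_rot: [3.141, -0.0, 0.191]
contact_force: [-0.5, 0.4, -0.8]
grip_width: 52.4
finger_force: 30.0
```

Call:
play_rows(
  commands=[
    {"x":0,"y":0,"z":0.0004,"twist":0},
    {"x":0,"y":0,"z":0.0008,"twist":0},
    {"x":0,"y":0,"z":0.001,"twist":0},
    {"x":0,"y":0,"z":0.001,"twist":0},
    {"x":0,"y":0,"z":0.001,"twist":0},
    {"x":0,"y":0,"z":0.001,"twist":0},
    {"x":0,"y":0,"z":0.001,"twist":0},
    {"x":0,"y":0,"z":0.001,"twist":0},
  ],
)

```text
time: 10.85
tool_pos: [625.5, 53.0, 59.5]
tcp_rot: [3.142, -0.0, 0.191]
contact_force: [-1.2, -1.0, 1.2]
grip_width: 52.1
finger_force: 30.0
```

Call:
play_rows(
  commands=[
    {"x":0,"y":0,"z":0.0003,"twist":0},
    {"x":0,"y":0,"z":0.0006,"twist":0},
    {"x":0,"y":0,"z":0.0006,"twist":0},
    {"x":0,"y":0,"z":0.0006,"twist":0},
    {"x":0,"y":0,"z":0.0006,"twist":0},
    {"x":0,"y":0,"z":0.0006,"twist":0},
    {"x":0,"y":0,"z":0.0006,"twist":0},
    {"x":0,"y":0,"z":0.0006,"twist":0},
  ],
)

```text
time: 11.65
tool_pos: [625.5, 53.0, 59.5]
tcp_rot: [3.141, -0.0, 0.191]
contact_force: [-2.6, -0.2, 6.3]
grip_width: 51.9
finger_force: 30.0
```

It is seated: 6 N of contact force and z no longer falls. I release it, then rise.

Call:
play_rows(
  commands=[
    {"x":0,"y":0,"z":0,"twist":0},
    {"x":0,"y":0,"z":0,"twist":0},
    {"x":0,"y":0,"z":0,"twist":0},
    {"x":0,"y":0,"z":0,"twist":0},
    {"x":0,"y":0,"z":0,"twist":0},
    {"x":0,"y":0,"z":0,"twist":0},
    {"x":0,"y":0,"z":0,"twist":0},
    {"x":0,"y":0,"z":0,"twist":0},
  ],
  jaw=0,
)

```text
time: 12.45
tool_pos: [625.5, 53.0, 58.8]
tcp_rot: [3.142, 0.0, 0.191]
contact_force: [0.9, 1.1, 0.1]
grip_width: 92.3
finger_force: 0.0
```

Call:
play_rows(
  commands=[
    {"x":0,"y":0,"z":-0.005,"twist":0},
    {"x":0,"y":0,"z":-0.015,"twist":0},
    {"x":0,"y":0,"z":-0.035,"twist":0},
    {"x":0,"y":0,"z":-0.06,"twist":0},
    {"x":0,"y":0,"z":-0.085,"twist":0},
    {"x":0,"y":0,"z":-0.1,"twist":0},
    {"x":0,"y":0,"z":-0.11,"twist":0},
    {"x":0,"y":0,"z":-0.11,"twist":0},
  ],
)

```text
time: 13.25
tool_pos: [626.2, 53.0, 170.8]
tcp_rot: [3.141, -0.003, 0.191]
contact_force: [0.4, -0.5, -0.6]
grip_width: 91.8
finger_force: 0.0
```

```bash
python3 -c "
from h import *
go(491,306.8,140,.2)"
```

```text
t 13.25 pos [626.2  53.  170.8] rot [ 3.1407 -0.0033  0.1906] F [ 0.4 -0.5 -0.6] q [-0.04  0.58  1.31 -0.    1.25  1.34] w 91.8
shift [-0.0848 -0.2749  0.0303] twist -0.54
```

Call:
play_rows(
  commands=[
    {"x":-0.008,"y":-0.025,"z":0,"twist":0},
    {"x":-0.02,"y":-0.065,"z":0,"twist":0},
    {"x":-0.033,"y":-0.105,"z":0,"twist":-0.2},
    {"x":-0.045,"y":-0.145,"z":0,"twist":-0.3},
    {"x":-0.057,"y":-0.185,"z":0,"twist":-0.4},
    {"x":-0.07,"y":-0.225,"z":0,"twist":-0.5},
    {"x":-0.079,"y":-0.255,"z":0.01,"twist":-0.5},
    {"x":-0.0848,"y":-0.2749,"z":0.03,"twist":-0.5},
  ],
)

```text
time: 14.05
tool_pos: [489.1, 309.2, 139.0]
tcp_rot: [-3.141, -0.002, 0.201]
contact_force: [-0.2, -0.4, -0.3]
grip_width: 92.3
finger_force: 0.0
```

Call:
play_rows(
  commands=[
    {"x":0,"y":0,"z":0,"twist":0},
    {"x":0,"y":0,"z":0,"twist":0},
    {"x":0,"y":0,"z":0,"twist":0},
    {"x":0,"y":0,"z":0,"twist":0},
    {"x":0,"y":0,"z":0,"twist":0},
    {"x":0,"y":0,"z":0,"twist":0},
    {"x":0,"y":0,"z":0,"twist":0},
    {"x":0,"y":0,"z":0,"twist":0},
  ],
)

```text
time: 14.85
tool_pos: [490.2, 306.7, 138.9]
tcp_rot: [3.142, -0.0, 0.199]
contact_force: [1.3, -0.1, 0.1]
grip_width: 91.7
finger_force: 0.0
```

```bash
python3 -c "
from h import *
go(491,306.8,42,.2)
s=cap('side')
b=cv2.resize(np.ascontiguousarray(s['pixels'][120:280,260:420,::-1]),None,fx=3.75,fy=3.75,interpolation=cv2.INTER_CUBIC)
cv2.imwrite('pics/m.png',b)"
```

```text
t 14.85 pos [490.2 306.7 138.9] rot [ 3.1415e+00 -1.0000e-04  1.9910e-01] F [ 1.3 -0.1  0.1] q [ 0.43  0.52  1.5  -0.    1.12  1.8 ] w 91.7
shift [0.0008 0.0001 0.0969] twist -0.05
```

View pics/m.png

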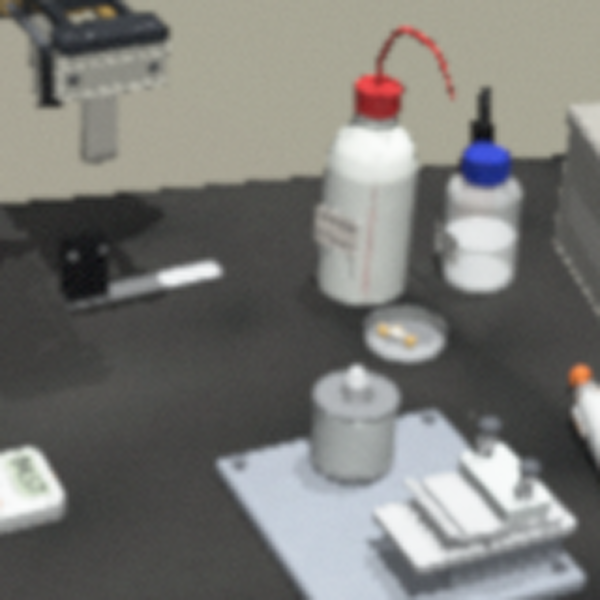

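The picture shows the spool seated on the spindle at (355,425), with the gripper above the feeler block at (83,265).

Call:
play_rows(
  commands=[
    {"x":0.0008,"y":0,"z":0.015,"twist":0},
    {"x":0.0008,"y":0,"z":0.035,"twist":0},
    {"x":0.0008,"y":0,"z":0.055,"twist":0},
    {"x":0.0008,"y":0,"z":0.075,"twist":0},
    {"x":0.0008,"y":0,"z":0.088,"twist":0},
    {"x":0.0008,"y":0,"z":0.094,"twist":0},
    {"x":0.0008,"y":0,"z":0.096,"twist":0},
    {"x":0.0008,"y":0,"z":0.096,"twist":0},
  ],
)

```text
time: 15.7
tool_pos: [491.2, 307.2, 43.2]
tcp_rot: [-3.142, -0.001, 0.199]
contact_force: [0.3, -0.3, -0.1]
grip_width: 92.3
finger_force: 0.0
```

Call:
play_rows(
  commands=[
    {"x":0,"y":0,"z":0,"twist":0},
    {"x":0,"y":0,"z":0,"twist":0},
    {"x":0,"y":0,"z":0,"twist":0},
    {"x":0,"y":0,"z":0,"twist":0},
    {"x":0,"y":0,"z":0,"twist":0},
    {"x":0,"y":0,"z":0,"twist":0},
    {"x":0,"y":0,"z":0,"twist":0},
    {"x":0,"y":0,"z":0,"twist":0},
  ],
  jaw=1,
)

```text
time: 16.5
tool_pos: [490.9, 307.0, 42.7]
tcp_rot: [3.141, 0.0, 0.199]
contact_force: [0.5, 0.4, -0.2]
grip_width: 32.2
finger_force: 0.0
```

Call:
play_rows(
  commands=[
    {"x":0,"y":0,"z":0,"twist":0},
    {"x":0,"y":0,"z":0,"twist":0},
    {"x":0,"y":0,"z":0,"twist":0},
    {"x":0,"y":0,"z":0,"twist":0},
    {"x":0,"y":0,"z":0,"twist":0},
    {"x":0,"y":0,"z":0,"twist":0},
    {"x":0,"y":0,"z":0,"twist":0},
    {"x":0,"y":0,"z":0,"twist":0},
  ],
)

```text
time: 17.3
tool_pos: [490.9, 307.0, 42.7]
tcp_rot: [3.141, 0.0, 0.199]
contact_force: [0.3, -0.1, -0.4]
grip_width: 16.1
finger_force: 29.9
```

The block is gripped. I lift it and carry it across to a staging point in front of the nip.

Call:
play_rows(
  commands=[
    {"x":0,"y":0,"z":-0.005,"twist":0},
    {"x":0,"y":0,"z":-0.02,"twist":0},
    {"x":0,"y":0,"z":-0.04,"twist":0},
    {"x":0,"y":0,"z":-0.06,"twist":0},
    {"x":0,"y":0,"z":-0.08,"twist":0},
    {"x":0,"y":0,"z":-0.1,"twist":0},
    {"x":-0.002,"y":0.01,"z":-0.11,"twist":0},
    {"x":-0.006,"y":0.03,"z":-0.11,"twist":0.5},
  ],
)

```text
time: 18.1
tool_pos: [491.6, 276.8, 154.5]
tcp_rot: [-3.141, -0.003, 0.192]
contact_force: [0.4, -0.1, -2.1]
grip_width: 16.0
finger_force: 29.9
```

Call:
play_rows(
  commands=[
    {"x":-0.008,"y":0.035,"z":0,"twist":0},
    {"x":-0.016,"y":0.075,"z":0,"twist":0},
    {"x":-0.025,"y":0.115,"z":0,"twist":0},
    {"x":-0.033,"y":0.155,"z":0,"twist":0},
    {"x":-0.042,"y":0.195,"z":0,"twist":0},
    {"x":-0.05,"y":0.235,"z":0,"twist":0},
    {"x":-0.059,"y":0.275,"z":0,"twist":0},
    {"x":-0.065,"y":0.305,"z":0,"twist":0},
  ],
)

```text
time: 18.9
tool_pos: [483.9, -38.0, 152.7]
tcp_rot: [3.141, 0.001, 0.189]
contact_force: [0.1, 0.0, -0.5]
grip_width: 15.6
finger_force: 29.9
```

Call:
play_rows(
  commands=[
    {"x":-0.003,"y":0.018,"z":0,"twist":0},
    {"x":-0.006,"y":0.034,"z":0,"twist":0},
    {"x":-0.009,"y":0.046,"z":0,"twist":0},
    {"x":-0.009,"y":0.053,"z":0,"twist":0},
    {"x":-0.009,"y":0.055,"z":0,"twist":0},
    {"x":-0.009,"y":0.055,"z":0,"twist":0},
    {"x":-0.009,"y":0.055,"z":0,"twist":0},
    {"x":-0.009,"y":0.055,"z":0,"twist":0},
  ],
)

```text
time: 19.7
tool_pos: [486.5, -90.5, 152.8]
tcp_rot: [-3.142, 0.0, 0.191]
contact_force: [-0.5, -0.1, -1.2]
grip_width: 15.8
finger_force: 29.9
```

```bash
python3 -c "
from h import *
c,n=np.cos(.191),np.sin(.191)
P=lambda tip,y=-55:(640+(tip-107)*c-y*n,-6+(tip-107)*n+y*c)
print(P(-60),P(-20)); go(*P(-60),98,.191)"
```

```text
(np.float64(486.47815841698525), np.float64(-91.70323306013447)) (np.float64(525.750753827053), np.float64(-84.10960087539404))
t 19.7 pos [486.5 -90.5 152.8] rot [-3.1415e+00  1.0000e-04  1.9150e-01] F [-0.5 -0.1 -1.2] q [-0.34  0.37  1.72  0.    1.05  1.04] w 15.8
shift [-0.0002  0.0012  0.0548] twist 0.03
```

Call:
play_rows(
  commands=[
    {"x":0,"y":0.0012,"z":0.01,"twist":0},
    {"x":0,"y":0.0012,"z":0.025,"twist":0},
    {"x":0,"y":0.0012,"z":0.04,"twist":0},
    {"x":0,"y":0.0012,"z":0.052,"twist":0},
    {"x":0.008,"y":0.0012,"z":0.055,"twist":0},
    {"x":0.02,"y":0.0012,"z":0.055,"twist":0},
    {"x":0.03,"y":0.0012,"z":0.055,"twist":0},
    {"x":0.036,"y":0.0012,"z":0.055,"twist":0},
  ],
)

```text
time: 20.5
tool_pos: [523.4, -85.2, 97.9]
tcp_rot: [3.141, -0.001, 0.191]
contact_force: [-0.7, -1.6, -0.8]
grip_width: 15.6
finger_force: 29.9
```

Call:
play_rows(
  commands=[
    {"x":0,"y":0,"z":0.001,"twist":0},
    {"x":0,"y":0,"z":0.002,"twist":0},
    {"x":0,"y":0,"z":0.003,"twist":0},
    {"x":0,"y":0,"z":0.004,"twist":0},
    {"x":0,"y":0,"z":0.005,"twist":0},
    {"x":0,"y":0,"z":0.005,"twist":0},
    {"x":0,"y":0,"z":0.005,"twist":0},
    {"x":0,"y":0,"z":0.005,"twist":0},
  ],
)

```text
time: 21.3
tool_pos: [522.1, -85.5, 92.9]
tcp_rot: [3.141, -0.0, 0.191]
contact_force: [-0.2, -0.0, -1.0]
grip_width: 15.9
finger_force: 29.9
```

```bash
python3 -c "
from h import *
go(525.75,-84.1,88,.191)
s=cap('side');t=cap('top')
R=lambda i:cv2.resize(np.ascontiguousarray(i[:,:,::-1]),None,fx=6,fy=6,interpolation=cv2.INTER_CUBIC)
a=R(s['pixels'][220:290,335:415]);b=R(t['pixels'][155:240,305:358])
C=np.zeros((510,800,3),np.uint8);C[:420,:480]=a;C[:510,480:798]=b;cv2.imwrite('pics/n.png',C)"
```

```text
t 21.3 pos [522.1 -85.5  92.9] rot [ 3.1414e+00 -2.0000e-04  1.9050e-01] F [-0.2 -0.  -1. ] q [-0.31  0.5   1.7  -0.    0.95  1.07] w 15.9
shift [ 0.0038 -0.0007  0.0049] twist -0.03
```

View pics/n.png

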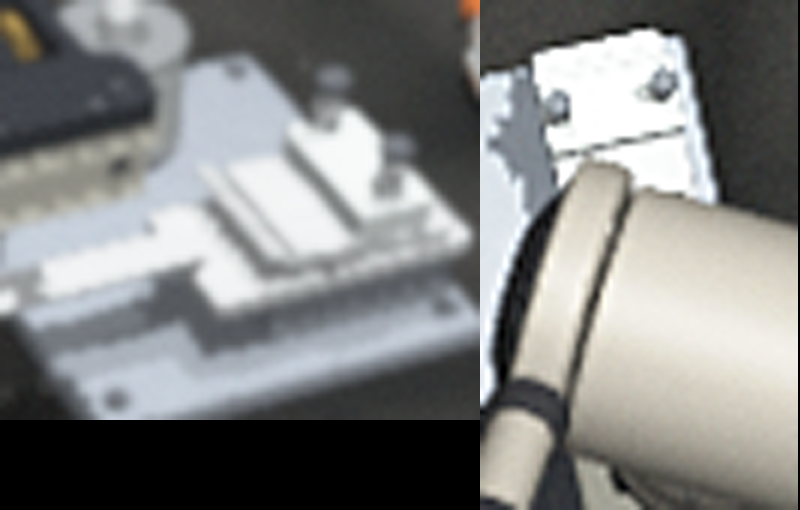

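The side part shows the blade entering across the middle of the lower plate's front edge, whose corners are at (150,212) and (208,308). The top part is hidden by the arm. Next I lower the blade onto the plate.

Call:
play_rows(
  commands=[
    {"x":0.001,"y":-0.0004,"z":0.001,"twist":0},
    {"x":0.002,"y":-0.0004,"z":0.002,"twist":0},
    {"x":0.0025,"y":-0.0004,"z":0.003,"twist":0},
    {"x":0.0025,"y":-0.0004,"z":0.004,"twist":0},
    {"x":0.0025,"y":-0.0004,"z":0.004,"twist":0},
    {"x":0.0025,"y":-0.0004,"z":0.004,"twist":0},
    {"x":0.0025,"y":-0.0004,"z":0.004,"twist":0},
    {"x":0.0025,"y":-0.0004,"z":0.004,"twist":0},
  ],
)

```text
time: 22.2
tool_pos: [524.5, -84.6, 88.9]
tcp_rot: [3.141, -0.0, 0.191]
contact_force: [-0.2, 0.2, -0.8]
grip_width: 15.7
finger_force: 29.9
```

Call:
play_rows(
  commands=[
    {"x":0,"y":0,"z":0.0003,"twist":0},
    {"x":0,"y":0,"z":0.0006,"twist":0},
    {"x":0,"y":0,"z":0.0008,"twist":0},
    {"x":0,"y":0,"z":0.0008,"twist":0},
    {"x":0,"y":0,"z":0.0008,"twist":0},
    {"x":0,"y":0,"z":0.0008,"twist":0},
    {"x":0,"y":0,"z":0.0008,"twist":0},
    {"x":0,"y":0,"z":0.0008,"twist":0},
  ],
)

```text
time: 23.0
tool_pos: [524.5, -84.6, 88.0]
tcp_rot: [3.141, -0.0, 0.191]
contact_force: [0.2, 0.7, -1.7]
grip_width: 15.5
finger_force: 29.9
```

Call:
play_rows(
  commands=[
    {"x":0,"y":0,"z":0.0003,"twist":0},
    {"x":0,"y":0,"z":0.0006,"twist":0},
    {"x":0,"y":0,"z":0.0006,"twist":0},
    {"x":0,"y":0,"z":0.0006,"twist":0},
    {"x":0,"y":0,"z":0.0006,"twist":0},
    {"x":0,"y":0,"z":0.0006,"twist":0},
    {"x":0,"y":0,"z":0.0006,"twist":0},
    {"x":0,"y":0,"z":0.0006,"twist":0},
  ],
)

```text
time: 23.8
tool_pos: [524.5, -84.6, 87.4]
tcp_rot: [3.141, -0.0, 0.191]
contact_force: [0.0, -0.0, -1.2]
grip_width: 15.6
finger_force: 29.9
```

```bash
python3 -c "
from h import *
go(524.5,-84.1,88,.191);print(bot.get_obs()['moment'])"
```

```text
t 23.8 pos [524.5 -84.6  87.4] rot [ 3.1415 -0.      0.1906] F [ 0.  -0.  -1.2] q [-0.3   0.51  1.69 -0.    0.94  1.08] w 15.6
shift [ 0.0001 -0.0005 -0.0006] twist -0.02
[-0.0029444   0.08462011  0.01990777]
```

Call:
play_rows(
  commands=[
    {"x":0,"y":0,"z":0.0003,"twist":0},
    {"x":0,"y":0,"z":0.0005,"twist":0},
    {"x":0,"y":0,"z":0.0005,"twist":0},
    {"x":0,"y":0,"z":0.0005,"twist":0},
    {"x":0,"y":0,"z":0.0005,"twist":0},
    {"x":0,"y":0,"z":0.0005,"twist":0},
    {"x":0,"y":0,"z":0.0005,"twist":0},
    {"x":0,"y":0,"z":0.0005,"twist":0},
  ],
)

```text
time: 24.6
tool_pos: [524.4, -84.6, 86.9]
tcp_rot: [3.142, 0.0, 0.191]
contact_force: [-0.4, 0.4, 0.7]
grip_width: 15.8
finger_force: 29.9
```

```bash
python3 -c "
from h import *
go(524.5,-84.1,88,.191);print(bot.get_obs()['moment'])"
```

```text
t 24.6 pos [524.4 -84.6  86.9] rot [3.1415 0.     0.1906] F [-0.4  0.4  0.7] q [-0.3   0.51  1.7  -0.    0.93  1.08] w 15.8
shift [ 0.0002 -0.0004 -0.0011] twist -0.02
[-0.01228087  0.0783384   0.03026923]
```

Call:
play_rows(
  commands=[
    {"x":0,"y":0,"z":0.0003,"twist":0},
    {"x":0,"y":0,"z":0.0005,"twist":0},
    {"x":0,"y":0,"z":0.0005,"twist":0},
    {"x":0,"y":0,"z":0.0005,"twist":0},
    {"x":0,"y":0,"z":0.0005,"twist":0},
    {"x":0,"y":0,"z":0.0005,"twist":0},
    {"x":0,"y":0,"z":0.0005,"twist":0},
    {"x":0,"y":0,"z":0.0005,"twist":0},
  ],
)

```text
time: 25.4
tool_pos: [524.4, -84.6, 86.4]
tcp_rot: [3.141, 0.0, 0.191]
contact_force: [-0.6, -0.6, 2.4]
grip_width: 15.8
finger_force: 29.9
```

```bash
python3 -c "
from h import *
go(524.5,-84.1,88,.191);print(bot.get_obs()['moment'])"
```

```text
t 25.4 pos [524.4 -84.6  86.4] rot [3.1415 0.     0.1906] F [-0.6 -0.6  2.4] q [-0.3   0.51  1.7  -0.    0.93  1.08] w 15.8
shift [ 0.0001 -0.0005 -0.0016] twist -0.02
[-0.00378035  0.09363354 -0.00975505]
```

Contact with the plate is at z≈87.3. I ease off 0.6 mm and slide in.

Call:
play_rows(
  commands=[
    {"x":0,"y":0,"z":-0.0006,"twist":0},
    {"x":0.004,"y":0,"z":-0.0006,"twist":0},
    {"x":0.009,"y":0,"z":-0.0006,"twist":0},
    {"x":0.014,"y":0,"z":-0.0006,"twist":0},
    {"x":0.02,"y":0,"z":-0.0006,"twist":0},
    {"x":0.026,"y":0,"z":-0.0006,"twist":0},
    {"x":0.031,"y":0,"z":-0.0006,"twist":0},
    {"x":0.034,"y":0,"z":-0.0006,"twist":0},
  ],
)

```text
time: 26.2
tool_pos: [558.4, -78.0, 87.0]
tcp_rot: [3.141, -0.0, 0.191]
contact_force: [-2.5, -0.0, 2.5]
grip_width: 15.4
finger_force: 29.9
```

Call:
play_rows(
  commands=[
    {"x":0.001,"y":0,"z":0,"twist":0},
    {"x":0.002,"y":0,"z":0,"twist":0},
    {"x":0.003,"y":0,"z":0,"twist":0},
    {"x":0.004,"y":0,"z":0,"twist":0},
    {"x":0.005,"y":0,"z":0,"twist":0},
    {"x":0.006,"y":0,"z":0,"twist":0},
    {"x":0.007,"y":0,"z":0,"twist":0},
    {"x":0.008,"y":0,"z":0,"twist":0},
  ],
)

```text
time: 27.0
tool_pos: [565.0, -76.8, 87.2]
tcp_rot: [-3.142, 0.002, 0.191]
contact_force: [-6.7, -1.0, 6.4]
grip_width: 15.5
finger_force: 29.9
```

```bash
python3 -c "
from h import *
go(524.5,-84.1,88,.191);print(bot.get_obs()['moment'])"
```

```text
t 27.0 pos [565.  -76.8  87.2] rot [-3.1415e+00  1.6000e-03  1.9060e-01] F [-6.7 -1.   6.4] q [-0.27  0.57  1.58 -0.    0.99  1.11] w 15.5
shift [-0.0411 -0.0005 -0.0008] twist -0.02
[-0.12921824  0.90994555 -0.01028837]
```

Call:
play_rows(
  commands=[
    {"x":0,"y":0,"z":-0.0003,"twist":0},
    {"x":0,"y":0,"z":-0.0006,"twist":0},
    {"x":0,"y":0,"z":-0.0008,"twist":0},
    {"x":0,"y":0,"z":-0.0008,"twist":0},
    {"x":0,"y":0,"z":-0.0008,"twist":0},
    {"x":0,"y":0,"z":-0.0008,"twist":0},
    {"x":0,"y":0,"z":-0.0008,"twist":0},
    {"x":0,"y":0,"z":-0.0008,"twist":0},
  ],
)

```text
time: 27.8
tool_pos: [565.7, -76.6, 87.7]
tcp_rot: [3.142, 0.0, 0.191]
contact_force: [-2.4, -0.4, 1.4]
grip_width: 15.7
finger_force: 29.9
```

```bash
python3 -c "
from h import *
go(524.5,-84.1,88,.191);print(bot.get_obs()['moment'])
s=cap('side');g=cv2.cvtColor(s['pixels'],cv2.COLOR_RGB2GRAY);cv2.imwrite('pics/raw_a.png',s['pixels'])"
```

```text
t 27.8 pos [565.7 -76.6  87.7] rot [3.1416 0.     0.1906] F [-2.4 -0.4  1.4] q [-0.27  0.57  1.58 -0.    0.99  1.11] w 15.7
shift [-0.0419 -0.0004 -0.0003] twist -0.02
[-0.09852495  0.44415489  0.02842876]
```

Call:
play_rows(
  commands=[
    {"x":0.001,"y":0,"z":0,"twist":0},
    {"x":0.002,"y":0,"z":0,"twist":0},
    {"x":0.003,"y":0,"z":0,"twist":0},
    {"x":0.004,"y":0,"z":0,"twist":0},
    {"x":0.005,"y":0,"z":0,"twist":0},
    {"x":0.006,"y":0,"z":0,"twist":0},
    {"x":0.007,"y":0,"z":0,"twist":0},
    {"x":0.008,"y":0,"z":0,"twist":0},
  ],
)

```text
time: 28.65
tool_pos: [573.4, -75.1, 87.8]
tcp_rot: [-3.142, 0.0, 0.191]
contact_force: [-4.4, -0.8, 1.0]
grip_width: 15.6
finger_force: 29.9
```

Call:
play_rows(
  commands=[
    {"x":0.001,"y":0,"z":0,"twist":0},
    {"x":0.002,"y":0,"z":0,"twist":0},
    {"x":0.003,"y":0,"z":0,"twist":0},
    {"x":0.004,"y":0,"z":0,"twist":0},
    {"x":0.005,"y":0,"z":0,"twist":0},
    {"x":0.006,"y":0,"z":0,"twist":0},
    {"x":0.006,"y":0,"z":0,"twist":0},
    {"x":0.006,"y":0,"z":0,"twist":0},
  ],
)

```text
time: 29.45
tool_pos: [579.4, -74.0, 87.8]
tcp_rot: [3.142, 0.0, 0.191]
contact_force: [-5.6, -1.0, 1.1]
grip_width: 15.7
finger_force: 29.9
```

```bash
python3 -c "
from h import *
go(524.5,-84.1,88,.191);print(bot.get_obs()['moment'])
s=cap('side');cv2.imwrite('pics/raw_b.png',s['pixels'])
a=cv2.imread('pics/raw_a.png',0).astype(np.float32);b=cv2.imread('pics/raw_b.png',0).astype(np.float32)
for x,y,X,Y in((382,232,402,258),(393,232,408,250),(372,245,395,262)):
  w=cv2.createHanningWindow((X-x,Y-y),cv2.CV_32F);print(cv2.phaseCorrelate(a[y:Y,x:X],b[y:Y,x:X],w))"
```

```text
t 29.45 pos [579.4 -74.   87.8] rot [3.1415e+00 2.0000e-04 1.9060e-01] F [-5.6 -1.   1.1] q [-0.26  0.59  1.54 -0.    1.01  1.12] w 15.7
shift [-0.0558 -0.0005 -0.0002] twist -0.02
[-0.12634149  0.85398469  0.01012158]
((0.49486752457862515, 0.2585468613983064), 0.9523941154833193)
((0.6858990886271963, -0.0971449689858126), 0.9331730789608426)
((0.26144216220537153, 0.3170410967516215), 1.0325008167160883)
```

Call:
play_rows(
  commands=[
    {"x":0.001,"y":0,"z":0,"twist":0},
    {"x":0.002,"y":0,"z":0,"twist":0},
    {"x":0.003,"y":0,"z":0,"twist":0},
    {"x":0.004,"y":0,"z":0,"twist":0},
    {"x":0.004,"y":0,"z":0,"twist":0},
    {"x":0.004,"y":0,"z":0,"twist":0},
    {"x":0.004,"y":0,"z":0,"twist":0},
    {"x":0.004,"y":0,"z":0,"twist":0},
  ],
)

```text
time: 30.3
tool_pos: [583.1, -73.2, 87.8]
tcp_rot: [-3.142, 0.001, 0.191]
contact_force: [-5.3, -1.4, 1.9]
grip_width: 16.0
finger_force: 29.9
```

```bash
python3 -c "
from h import *
go(524.5,-84.1,88,.191)
s0=None
s=cap('side');b=cv2.cvtColor(s['pixels'],cv2.COLOR_RGB2GRAY).astype(int)
a=cv2.imread('pics/raw_a.png',0).astype(int)
for c in (398,401): print(c,a[228:250,c].tolist(),b[228:250,c].tolist())
save(s,'o.png',(335,220,415,290),8)"
```

```text
t 30.3 pos [583.1 -73.2  87.8] rot [-3.1415e+00  6.0000e-04  1.9060e-01] F [-5.3 -1.4  1.9] q [-0.26  0.6   1.53 -0.    1.02  1.13] w 16.0
shift [-0.0596 -0.0004 -0.0002] twist -0.02
398 [59, 62, 63, 62, 63, 63, 61, 62, 59, 61, 58, 59, 67, 102, 152, 182, 178, 181, 189, 190, 178, 162] [63, 63, 62, 62, 61, 64, 61, 63, 60, 59, 60, 61, 84, 128, 173, 190, 182, 181, 191, 190, 174, 157]
401 [60, 60, 60, 61, 59, 62, 58, 60, 58, 56, 57, 54, 60, 67, 96, 126, 132, 119, 108, 137, 161, 158] [61, 60, 61, 59, 59, 62, 58, 59, 55, 58, 57, 56, 58, 68, 95, 125, 131, 117, 108, 138, 163, 159]
```

View pics/o.png

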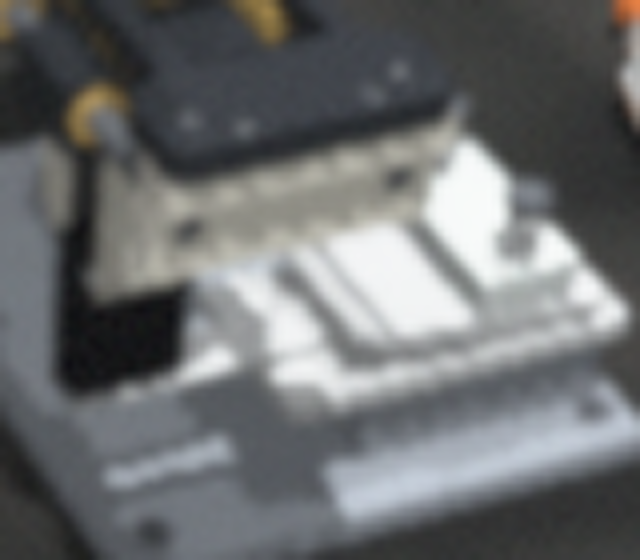

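The picture shows the blade flat on the plate and under the shoe, with the block gripped. The shoe edge has risen about 0.5 px (roughly 1.5 mm), and the drag of about 5.5 N agrees with that, so I hand the job in.

```bash
python3 -c "
from plant import bot
print(bot.close_job())"
```

```text
the job is handed in; nothing more can be done
None
```

The job is handed in: the spool is seated on the washer and released, and the feeler is still gripped with its blade about 38 mm past the mouth, lifting the shoe an estimated 2 mm (about 5.5 N drag). The timer, tweezers and dish were never touched, and the run took about 30 s; no verdict came back on hand-in.

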